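Lean the draining board on its stand

TASK

The white draining board has to drip dry: take it out of its holder and lean it on the draining stand, with its foot on the foot plate, close behind the black rubber lip so that it cannot slide out, and its upper part slanting back against the middle of the steel panel, its broad face to the panel. Leave the green board standing in its holder.

Things in the scene. Friction and masses are not known exactly. Their poses are not given: they have to be found in the camera images.
- white_board_centre (a point): Centre of the loose white plastic board with grey grooves: 60 wide (its x) x 12 thick (its y) x 180 long (its z, foot to top edge), about 0.18 kg. Starts upright in either of two fixed grey holders: foot 6 above the bench, in a slot 15 wide between rails that end 36 above the bench; lift it straight up over 35 to clear. Grip it across its thickness near the top. Both faces alike.
- white_board_foot (a point): Middle of the white board's foot (bottom end face), 90 from its centre along the board's -z; same axes.
- drain_stand: Fixed draining stand; origin at the centre of its underside, z up. Grey foot plate 130 (x) x 115 (y) x 8 thick. Along x on it: black rubber lip, inner face at y = +26, top 22 above the bench; upright steel panel 5 thick, inner face at y = -30, top edge 100 above the bench. A board with foot at the lip, resting on the panel's top edge, slants about 27 degrees, top toward -y.
- green_board_centre (a point): Centre of the green board with black grooves, same shape, size and axes as the white one, upright in the other holder, about 100 to 200 from the white board. To be left alone.

How it is judged:
By the outcome, as a careful person would: the job done as asked, in the order asked, and still so for the second after the job is handed in, with the robot touching nothing.
It also fails if it takes over 32 s, if anything falls off the work surface, if the arm or the gripper's body presses on something with over 40 N, if the wrist force passes 120 N, or if a joint passes its speed limit or range.

ROBOT

A 6-joint arm with a two-finger parallel gripper is mounted at the origin on the work surface; the furniture and walls round the work are solid. World frame = base frame: x ahead of the robot, y to its left, z up, the work surface at z = 0. Lengths are in mm, angles in degrees, forces in N, time in s.
With the tool pointing down it reaches from about 300 to 850 mm from the base axis. Payload 4.2 kg.
Tool frame: the origin (TCP) lies at the very end of the fingers, on their centre line; the grasp point (between the pads) lies 19 mm behind it; z points along the fingers, y is the line along which they close (so a half turn about z gives the same grasp; the last joint's range is limited). The gripper opens to 91 mm and grips with 3 to 60 N. Pads are 32 mm wide; open, the fingers measure 118 mm over their backs; the gripper's body (76 mm by 178 mm) begins 60 mm behind the grasp point.
Start: joints at [71.047, 18.312, 89.639, -0, 72.044, -1.146], TCP at [175.849, 547.467, 213.976] pointing down, gripper open.
Joint ranges: [-177.97, 177.97], [-48.28, 115.42], [12.27, 149.76], [-77.06, 257.06], [2.81, 150.46], [-146.56, 146.56]. Speed limits (degrees/s): [147.25, 147.25, 180, 180, 180, 180].

INTERFACE

Orientations are given as [roll, pitch, yaw] about the fixed x, y, z axes, in that order (R = Rz(yaw) Ry(pitch) Rx(roll)).
In Python, from workcell import * gives the robot as it stands.
- The arm moves only by the tool move_arm, never from a script. Its argument "motion" is a list of rows, each a list of 3 entries, a list of its own where there are three numbers: the finger opening in mm, from 0 to 91.2, then the shift along the world's x, y, z in units of 25 mm (1.0 is 25 mm), then the turn, a rotation vector about the world's x, y, z in units of 4 degrees (1.0 is 4 degrees). In form: [[grip, [x, y, z], [ax, ay, az]], ...]. A call has 1 to 20 rows; each row shifts and turns the commanded pose from where the row before left it; what a row does not reach is not made up. A row lasts 1/12 s, in which the tool goes at most 41.7 mm and 7.16 degrees, less where a joint would pass 70% of its speed; a pose out of reach is approached as far as the arm can. A call with a number of a shift or a turn outside -1 to 1 is refused whole. A call with a gripper value outside its range is refused whole. The fingers move at their own pace and stop on an object; "grip_force" is the grip in N (left out, the last holds). Time passes only in rows, so rows that do not move let the fingers close. It gives the time, the measured TCP pose, the force, the opening and the grip force at its end, in the units of the state.
- state(): the state, without advancing time (a new reading comes with each control period).
- grab_frame(name): name is "scene" or "top" or "wrist"; returns the picture (384x512x3 uint8, blue, green, red); there is no depth.
- camera_info(name): a dict with "fx", "fy", "cx", "cy" (pixels), "rvec" (rotation vector, rad) and "tvec" (3), from world to camera coordinates, as OpenCV has them. Camera axes: x right, y down, z forward; pixel columns grow to the right and rows downward; lengths in mm; the calibration is good to about 2 mm. A picture is of the moment at which its call begins: read the wrist's pose just before it. camera_info takes no time and is no camera call; for the wrist camera it gives the pose at the moment of the call.
- job_done(): hands the job in; it is judged then, once.
The state is a dict: "time_s": time; "qpos": joint angles; "qvel": joint speeds; "effort": joint torques, N m; "ee_pos": TCP position; "ee_rot": TCP orientation; "force": force on the tool from outside, world axes, zero at the start; "torque": the same for the moment, N m; "gripper_width": finger opening in mm; "gripper_force": force on a finger pad.
Only numpy, scipy, OpenCV 4.12 (cv2) and the standard library are available. Lean on these libraries where they do the work, as an engineer would, in place of code of your own. Each camera call takes 0.05 s, during which the arm holds its last target. There are 200 camera calls.

## Working session

There is one attempt and no reset: what is moved stays moved. The work goes in short steps, Python scripts to look and compute and a tool call to move; the robot and the scene stay as the last step left them, time stands still between calls to the robot, and variables do not carry over. Pictures are saved under pics/ and viewed, at most 10 in all, crops included, and the job is handed in when it is done.

Besides the shell and the picture viewer there is one more tool, called after ">>>" as a command line: name --argument value ..., lists and objects as JSON in quotes. move_arm: Moves the arm, as the interface text tells. Shifts and turns lie within -1 to 1; 1 stands for 25 mm of shift or 4 degrees of turn. Its arguments: {"type":"object","properties":{"motion":{"type":"array","items":{"type":"array"}},"grip_force":{"type":"number"}},"required":["motion"]}

```bash
mkdir -p pics; cat > h.py <<'E'
from workcell import *
import numpy as np, cv2
def cam(n):
    c=camera_info(n);K=np.array([[c['fx'],0,c['cx']],[0,c['fy'],c['cy']],[0,0,1.]])
    R=cv2.Rodrigues(np.array(c['rvec'],float))[0];t=np.array(c['tvec'],float).ravel();return K,R,t
def ray(C,u,v):
    K,R,t=C;return -R.T@t,R.T@np.linalg.inv(K)@[u,v,1.]
def onz(C,u,v,z):
    o,d=ray(C,u,v);return (o+d*(z-o[2])/d[2]).round(1)
def proj(C,p):
    K,R,t=C;q=K@(R@np.array(p,float)+t);return (q[:2]/q[2]).round(1)
E
python3 - <<'E'
from h import *
a=grab_frame('scene');b=grab_frame('top')
cv2.imwrite('pics/s.png',a);cv2.imwrite('pics/t.png',b)
for n in('scene','top','wrist'):
    K,R,t=cam(n);print(n,(-R.T@t).round(),R[2].round(2),K[0,0])
s=state();print(s['time_s'],s['ee_rot'])
E
```

```text
scene [144. 155. 866.] [ 0.44 -0.16 -0.88] 465.5564991217787
top [383.  37. 905.] [ 0.18  0.02 -0.98] 365.052806404359
wrist [107. 569. 384.] [ 0.24 -0.08 -0.97] 267.34779034489213
0.1 [-1.79911655e+02 -5.27902290e-04  1.62194002e+02]
```

View pics/s.png

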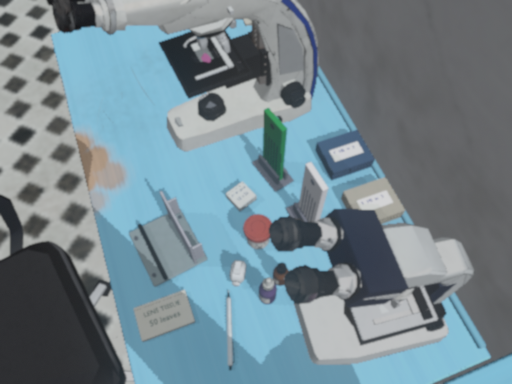

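View pics/t.png

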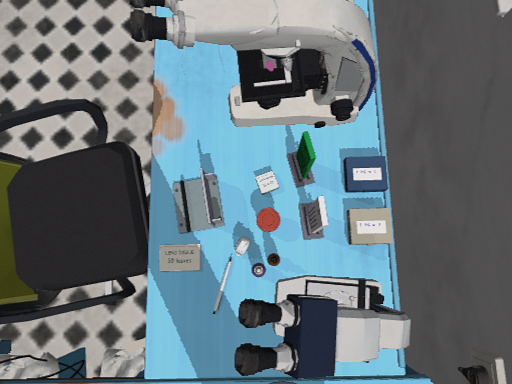

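The overview pictures show the white board at top-view ≈(316,212), green at (306,156), and the stand at (198,200) with its panel on the right and the black lip on the left. Microscopes stand on both sides. Next I'll zoom in and get coordinates.

```bash
python3 - <<'E'
from h import *
a=cv2.imread('pics/s.png')[90:290,110:350];b=cv2.imread('pics/t.png')[120:245,160:345]
A=cv2.resize(a,None,fx=2.5,fy=2.5,interpolation=cv2.INTER_CUBIC);B=cv2.resize(b,None,fx=4,fy=4,interpolation=cv2.INTER_CUBIC)
cv2.imwrite('pics/s2.png',A);cv2.imwrite('pics/t2.png',B)
C=cam('top')
for n,p in dict(tl=(155,5),green=(306,156),white=(316,212),st=(198,200),mic1=(230,100),mic2=(280,290),box=(365,173),wallR=(382,150)).items(): print(n,onz(C,*p,0))
print(proj(C,(0,0,0)),proj(C,(175,547,200)),proj(cam('scene'),(175,547,200)))
E
```

```text
tl [1107.6  322.3    0. ]
green [655.9 -80.3   0. ]
white [510.4 -98.5   0. ]
st [548.  196.9   0. ]
mic1 [815.6 113.7   0. ]
mic2 [323.2  -2.7   0. ]
box [ 607.1 -227.1    0. ]
wallR [ 666.5 -274.8    0. ]
[283.5 437.9] [-13.9 386.7] [-71.  555.8]
```

View pics/s2.png

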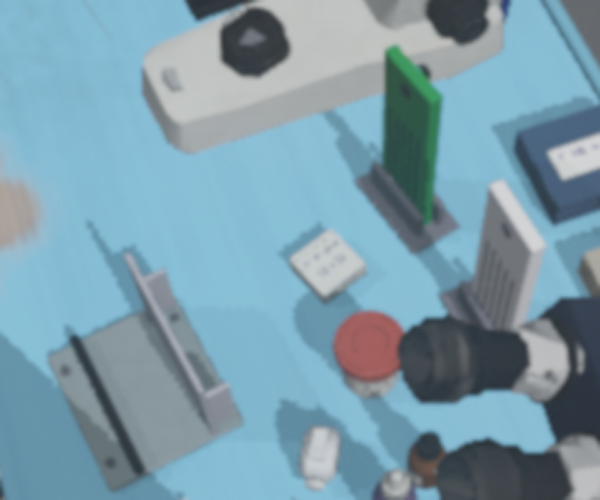

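View pics/t2.png

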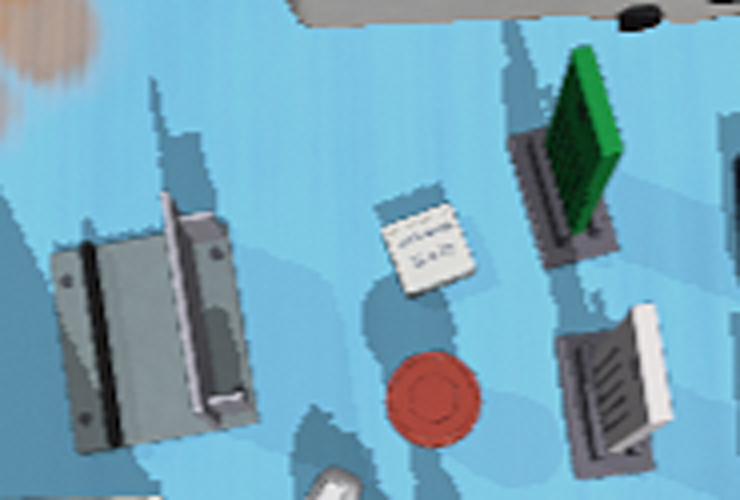

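Crops, as top-view crop px/4 offsets: the white board's top strip runs (632,308)–(650,425) and (655,303)–(672,415). The panel's top edge runs (163,195)–(198,410), and the lip runs (90,240)–(115,445). The foot-plate corners are (52,250), (258,425) and (78,453).

```bash
python3 - <<'E'
from h import *
C=cam('top');S=cam('scene')
f=lambda u,v,z:onz(C,160+(u+.5)/4-.5,120+(v+.5)/4-.5,z)
g=lambda u,v,z:onz(S,110+u/2.5,90+v/2.5,z)
print('white top',[f(*p,186) for p in[(632,308),(655,303),(672,415),(650,425)]])
print('white top scene',[g(*p,186) for p in[(497,182),(543,250),(488,190),(534,258)]])
print('green top',[f(*p,186) for p in[(575,47),(590,47),(621,152)]], [g(*p,186) for p in[(393,45),(440,98)]])
print('plate',[f(*p,8) for p in[(52,250),(258,425),(78,453)]],[g(*p,8) for p in[(48,355),(113,490),(243,425)]])
print('panel',[f(*p,100) for p in[(163,195),(198,410),(172,195),(206,408)]],[g(*p,100) for p in[(127,255),(207,390)]])
print('lip outer/inner top',[f(*p,22) for p in[(82,242),(105,445),(95,240),(120,443)]])
def tri(p,q):
    P=[c[0]@np.c_[c[1],c[2]] for c in(C,S)]
    X=cv2.triangulatePoints(P[0],P[1],np.array(p,float),np.array(q,float)).ravel();X=X[:3]/X[3];return X.round(),proj(C,X),proj(S,X)
print('eyepiece1',tri((245,312),(278,233)));print('eyepiece2',tri((240,358),(293,284)))
print('red',tri((268,219),(258,228)));print('mic1 front corner',tri((235,124),(181,148)),tri((231,90),(170,115)))
print('head corner',tri((300,295),(330,210)),tri((335,297),(383,211)))
E
```

```text
white top [array([515.1, -75.4, 186. ]), array([517.4, -87. , 186. ]), array([461.1, -92.3, 186. ]), array([456.5, -81.3, 186. ])]
white top scene [array([514.6, -83.9, 186. ]), array([454.6, -90.7, 186. ]), array([510.9, -75.5, 186. ]), array([451.2, -82.5, 186. ])]
green top [array([652.7, -53.2, 186. ]), array([652.5, -60.9, 186. ]), array([595.9, -74. , 186. ])] [array([651.4, -61. , 186. ]), array([594.5, -74.8, 186. ])]
plate [array([594.1, 260.4,   8. ]), array([480.1, 130.3,   8. ]), array([465.3, 241.7,   8. ])] [array([590.6, 257.9,   8. ]), array([463.4, 238.2,   8. ]), array([477.8, 129.7,   8. ])]
panel [array([603.1, 174.3, 100. ]), array([479.2, 154.1, 100. ]), array([602.9, 169.2, 100. ]), array([480.3, 149.6, 100. ])] [array([601.9, 171.8, 100. ]), array([476. , 148.1, 100. ])]
lip outer/inner top [array([595.5, 238.2,  22. ]), array([468.5, 222.1,  22. ]), array([596.5, 230. ,  22. ]), array([469.5, 212.9,  22. ])]
eyepiece1 (array([323.,  62., 411.]), array([245.1, 312. ]), array([278., 233.]))
eyepiece2 (array([267.,  69., 409.]), array([240.3, 358.1]), array([292.7, 284. ]))
red (array([488.,  21.,  51.]), array([268.7, 219.3]), array([257.4, 227.9]))
mic1 front corner (array([742., 102.,  16.]), array([234.3, 123.7]), array([181.5, 148.1])) (array([822., 104.,  39.]), array([232.5,  90.7]), array([168.9, 114.8]))
head corner (array([341., -13., 378.]), array([299.6, 294.8]), array([330.3, 210. ])) (array([330., -76., 354.]), array([341.3, 300.6]), array([377.6, 210.3]))
```

>>> move_arm --motion '[[60, [0.6, -0.7, 0.2], [0, 0, 0.3]], [60, [0.6, -0.7, 0.2], [0, 0, 0.3]], [60, [0.6, -0.7, 0.2], [0, 0, 0.3]], [60, [0.6, -0.7, 0.2], [0, 0, 0.3]], [60, [0.6, -0.7, 0.2], [0, 0, 0.3]], [60, [0.6, -0.7, 0.2], [0, 0, 0.3]], [60, [0.6, -0.7, 0.2], [0, 0, 0.3]], [60, [0.6, -0.7, 0.2], [0, 0, 0.3]], [60, [0.6, -0.7, 0.2], [0, 0, 0.3]], [60, [0.6, -0.7, 0.2], [0, 0, 0.3]], [60, [0.6, -0.7, 0.2], [0, 0, 0.3]], [60, [0.6, -0.7, 0.2], [0, 0, 0.3]], [60, [0.6, -0.7, 0.2], [0, 0, 0.3]], [60, [0.6, -0.7, 0.2], [0, 0, 0.3]], [60, [0.6, -0.7, 0.2], [0, 0, 0.3]], [60, [0.6, -0.7, 0.2], [0, 0, 0.3]], [60, [0.6, -0.7, 0.2], [0, 0, 0.3]], [60, [0.6, -0.7, 0.2], [0, 0, 0.3]], [60, [0.6, -0.7, 0.2], [0, 0, 0.3]], [60, [0.6, -0.7, 0.2], [0, 0, 0.3]]]'

```text
time_s: 1.77
ee_pos: [476.2, 196.4, 313.8]
ee_rot: [-180.0, -0.1, -173.8]
force: [-0.2, 0.1, -0.5]
gripper_width: 60.0
gripper_force: 0.0
```

```bash
python3 - <<'E'
from h import *
w=grab_frame('wrist');cv2.imwrite('pics/w1.png',w);s=state();print(s['time_s'],s['ee_pos'],s['ee_rot'],s['qpos'])
S=cam('wrist')
for p in[(603,174,100),(479,154,100),(470,214,22),(536,195,8)]:print(p,proj(S,p))
E
```

```text
1.8167 [479.3018025  193.71048793 314.64299588] [-179.81767833    0.18104077 -173.85152555] [ 20.87591047  10.18867916  86.3422749   -0.22386656  83.34035348
 -75.24656354]
(603, 174, 100) [229.  244.7]
(479, 154, 100) [222.9 166.2]
(470, 214, 22) [262.2 157. ]
(536, 195, 8) [247.3 190.2]
```

View pics/w1.png

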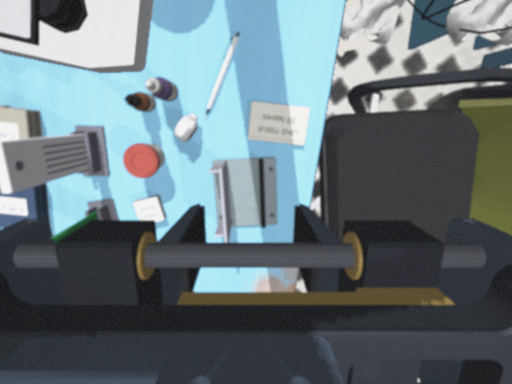

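The wrist view shows the stand at about (245,195) and the white board at the left, about (50,160). The calibration projects consistently to within a few mm. I'll move near the board and look once more.

>>> move_arm --motion '[[60, [0.04, -0.9, 0], [0, 0, 0]], [60, [0.04, -0.9, 0], [0, 0, 0]], [60, [0.04, -0.9, 0], [0, 0, 0]], [60, [0.04, -0.9, 0], [0, 0, 0]], [60, [0.04, -0.9, 0], [0, 0, 0]], [60, [0.04, -0.9, 0], [0, 0, 0]], [60, [0.04, -0.9, 0], [0, 0, 0]], [60, [0.04, -0.9, 0], [0, 0, 0]], [60, [0.04, -0.9, 0], [0, 0, 0]], [60, [0.04, -0.9, 0], [0, 0, 0]], [60, [0, 0, 0], [0, 0, 0]], [60, [0, 0, 0], [0, 0, 0]], [60, [0, 0, 0], [0, 0, 0]]]'

```text
time_s: 2.9
ee_pos: [485.7, -27.0, 313.7]
ee_rot: [180.0, -0.0, -173.8]
force: [-0.6, 0.1, -0.0]
gripper_width: 60.2
gripper_force: 0.0
```

```bash
python3 - <<'E'
from h import *
s=state();S=cam('wrist');w=grab_frame('wrist');cv2.imwrite('pics/w2.png',w);print(s['time_s'],s['ee_pos'],s['ee_rot'])
for p in[(516,-81,186),(456,-87,186),(515,-87,186),(603,174,100),(479,154,100)]:print(p,proj(S,p))
E
```

```text
2.9 [485.67797965 -27.00470798 313.70539805] [ 1.79952386e+02 -3.01024018e-02 -1.73816116e+02]
(516, -81, 186) [200.9 203.9]
(456, -87, 186) [198.9 152.3]
(515, -87, 186) [195.8 202.5]
(603, 174, 100) [366.7 255.6]
(479, 154, 100) [371.9 178.7]
```

View pics/w2.png

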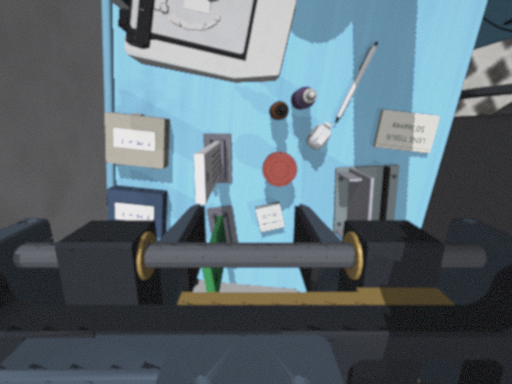

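The board's top strip is at about (199,150)–(201,203), as predicted within about 2 px. I'll descend and grip.

>>> move_arm --grip_force 30 --motion '[[60, [0, -0.57, 0], [0, 0, 0]], [60, [0, -0.57, 0], [0, 0, 0]], [60, [0, -0.57, 0], [0, 0, 0]], [60, [0, -0.57, 0], [0, 0, 0]], [60, [0, 0, -0.8], [0, 0, 0]], [60, [0, 0, -0.8], [0, 0, 0]], [60, [0, 0, -0.8], [0, 0, 0]], [60, [0, 0, -0.8], [0, 0, 0]], [60, [0, 0, -0.8], [0, 0, 0]], [60, [0, 0, -0.8], [0, 0, 0]], [60, [0, 0, -0.8], [0, 0, 0]], [60, [0, 0, -0.5], [0, 0, 0]], [60, [0, 0, -0.4], [0, 0, 0]], [60, [0, 0, 0], [0, 0, 0]], [60, [0, 0, 0], [0, 0, 0]]]'

```text
time_s: 4.2
ee_pos: [486.0, -83.9, 151.5]
ee_rot: [180.0, -0.0, -173.8]
force: [0.3, -0.1, 0.7]
gripper_width: 59.8
gripper_force: 0.0
```

>>> move_arm --grip_force 30 --motion '[[4, [0, 0, 0], [0, 0, 0]], [4, [0, 0, 0], [0, 0, 0]], [4, [0, 0, 0], [0, 0, 0]], [4, [0, 0, 0], [0, 0, 0]], [4, [0, 0, 0], [0, 0, 0]], [4, [0, 0, 0], [0, 0, 0]], [4, [0, 0, 0], [0, 0, 0]], [4, [0, 0, 0], [0, 0, 0]]]'

```text
time_s: 4.87
ee_pos: [485.8, -84.5, 151.5]
ee_rot: [180.0, 0.0, -173.8]
force: [-0.9, 0.2, 0.2]
gripper_width: 11.8
gripper_force: 30.0
```

>>> move_arm --motion '[[4, [0, 0, 0.3], [0, 0, 0]], [4, [0, 0, 0.3], [0, 0, 0]], [4, [0, 0, 0.5], [0, 0, 0]], [4, [0, 0, 0.5], [0, 0, 0]], [4, [0, 0, 0.5], [0, 0, 0]], [4, [0, 0, 0.5], [0, 0, 0]], [4, [0, 0, 0.5], [0, 0, 0]], [4, [0, 0, 0.5], [0, 0, 0]], [4, [0, 0, 0.5], [0, 0, 0]], [4, [0, 0, 0.5], [0, 0, 0]], [4, [0, 0, 0.5], [0, 0, 0]], [4, [0, 0, 0.5], [0, 0, 0]], [4, [0, 0, 0.3], [0, 0, 0]], [4, [0, 0, 0], [0, 0, 0]], [4, [0, 0, 0], [0, 0, 0]]]'

```text
time_s: 6.12
ee_pos: [485.8, -84.5, 299.2]
ee_rot: [-180.0, 0.0, -173.8]
force: [-0.1, -0.5, -2.0]
gripper_width: 11.7
gripper_force: 30.0
```

```bash
python3 - <<'E'
from h import *
s=state();print(s['ee_pos'],s['gripper_width'],s['gripper_force'])
a=grab_frame('scene');b=grab_frame('top')
cv2.imwrite('pics/l.png',np.hstack([a[90:330,110:410],b[100:340,150:450]]))
C=cam('scene');T=cam('top')
x,y,z=s['ee_pos'];zb=186-151.5+z
for h in(0,-180):
  for d in(-30,30):print(h,d,proj(C,(x+d,y+d*.105,zb+h))-[110,90],proj(T,(x+d,y+d*.105,zb+h))-[150,100]+[300,0])
E
```

```text
[485.82310594 -84.54073301 299.1885247 ] 11.655673095285223 29.99858468770981
0 -30 [229.1  48.3] [491.3 116.3]
0 30 [207.   17.8] [485.   79.1]
-180 -30 [212.8 109. ] [472.8 127.8]
-180 30 [195.4  82.4] [468.2  99.1]
```

View pics/l.png

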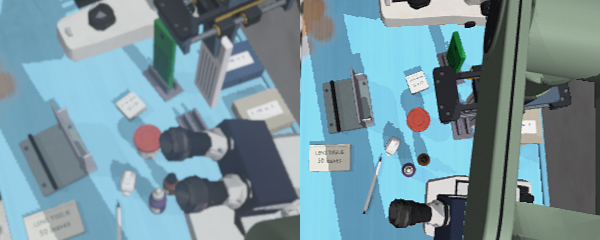

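The white board is held, clear of its holder, with its foot where expected; green is still standing in its own holder. Next I'll compute the placing poses.

```bash
cat > plan.py <<'E'
from h import *
from scipy.spatial.transform import Rotation as Ro
O=np.array([536,195,0.]);psi=8.6
def pose(th,gap,up,L=145.5):
    r=np.radians(th);F=np.array([0,26-gap-6*np.cos(r),8+up+6*np.sin(r)])
    Z=Ro.from_euler('z',psi,degrees=True)
    p=O+Z.apply(F+L*np.array([0,-np.sin(r),np.cos(r)]))
    R=Z*Ro.from_euler('x',th,degrees=True)*Ro.from_euler('zx',[180,180],degrees=True)
    return p,R
E
python3 - <<'E'
from plan import *
p0=np.array([485.8,-84.5,299.2]);R0=Ro.from_euler('xyz',[180,0,-173.8],degrees=True)
for a in[(15,8,145),(15,8,8),(23.5,3,1),(23.5,3,0)]:
    p,R=pose(*a);d=(R*R0.inv()).as_rotvec(degrees=True);print(a,p.round(1),'shift',((p-p0)/25).round(2),'turn',(d/4).round(3));p0,R0=p,R
E
```

```text
(15, 8, 145) [539.8 169.8 295.1] shift [ 2.16 10.17 -0.16] turn [3.719 0.483 0.597]
(15, 8, 8) [539.8 169.8 158.1] shift [ 0.    0.   -5.48] turn [0. 0. 0.]
(23.5, 3, 1) [542.1 154.9 144.8] shift [ 0.09 -0.6  -0.53] turn [2.101 0.318 0.   ]
(23.5, 3, 0) [542.1 154.9 143.8] shift [ 0.    0.   -0.04] turn [0. 0. 0.]
```

>>> move_arm --motion '[[4, [0.135, 0.3, 0], [0, 0, 0]], [4, [0.135, 0.6, 0], [0.25, 0.032, 0.04]], [4, [0.135, 0.65, 0], [0.25, 0.032, 0.04]], [4, [0.135, 0.65, 0], [0.25, 0.032, 0.04]], [4, [0.135, 0.65, 0], [0.25, 0.032, 0.04]], [4, [0.135, 0.65, 0], [0.25, 0.032, 0.04]], [4, [0.135, 0.65, 0], [0.25, 0.032, 0.04]], [4, [0.135, 0.65, 0], [0.25, 0.032, 0.04]], [4, [0.135, 0.65, 0], [0.25, 0.032, 0.04]], [4, [0.135, 0.65, 0], [0.25, 0.032, 0.04]], [4, [0.135, 0.65, 0], [0.25, 0.032, 0.04]], [4, [0.135, 0.65, 0], [0.25, 0.032, 0.04]], [4, [0.135, 0.65, 0], [0.25, 0.032, 0.04]], [4, [0.135, 0.65, 0], [0.25, 0.032, 0.04]], [4, [0.135, 0.65, 0], [0.25, 0.032, 0.04]], [4, [0.135, 0.65, 0], [0.22, 0.032, 0.04]], [4, [0, 0.17, 0], [0, 0, 0]], [4, [0, 0, 0], [0, 0, 0]], [4, [0, 0, 0], [0, 0, 0]], [4, [0, 0, 0], [0, 0, 0]]]'

```text
time_s: 7.88
ee_pos: [539.7, 169.3, 299.0]
ee_rot: [165.0, 0.0, -171.4]
force: [-0.4, 0.0, -1.5]
gripper_width: 11.6
gripper_force: 30.0
```

```bash
python3 - <<'E'
from plan import *
s=state();print(s['time_s'],s['ee_pos'],s['ee_rot'])
p,R=pose(15,8,8);R1=Ro.from_euler('xyz',s['ee_rot'],degrees=True);print(((p-s['ee_pos'])/25).round(2),((R*R1.inv()).as_rotvec(degrees=True)/4).round(3))
S=cam('wrist');w=grab_frame('wrist');a=grab_frame('scene')
im=np.hstack([w[:260,150:450],a[140:300,110:260].repeat(2,0).repeat(2,1)[:260]]);cv2.imwrite('pics/p1.png',im)
Z=Ro.from_euler('z',psi,degrees=True)
C=cam('scene')
for n,q in dict(panA=(65,-30,100),panB=(-65,-30,100),lipA=(65,26,22),lipB=(-65,26,22),plA=(65,57.5,8),plB=(-65,57.5,8)).items():
  X=O+Z.apply(q);print(n,proj(S,X)-[150,0],(proj(C,X)-[110,140])*2+[300,0])
E
```

```text
7.8833 [539.72839047 169.29655363 299.01385728] [ 1.65025750e+02  5.26857220e-03 -1.71407462e+02]
[ 0.    0.02 -5.64] [0.006 0.002 0.002]
panA [ 61.  217.3] [397.4 102.6]
panB [ 57.5 124.5] [457.4 214.6]
lipA [ 87.2 199.3] [360.6 164.4]
lipB [ 86.4 123.5] [414.4 273.2]
plA [102.3 195.9] [334.6 184.4]
plB [102.6 123.3] [386.4 293.6]
```

View pics/p1.png

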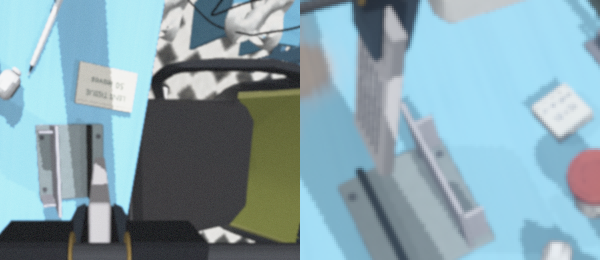

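The wrist view shows the lip's inner edge at u≈87 and the panel's far end at (60,215). Both match the model to about 2–4 px, so I'll descend.

>>> move_arm --motion '[[4, [0, 0, -0.3], [0, 0, 0]], [4, [0, 0.02, -0.5], [0, 0, 0]], [4, [0, 0, -0.5], [0, 0, 0]], [4, [0, 0, -0.5], [0, 0, 0]], [4, [0, 0, -0.5], [0, 0, 0]], [4, [0, 0, -0.5], [0, 0, 0]], [4, [0, 0, -0.5], [0, 0, 0]], [4, [0, 0, -0.5], [0, 0, 0]], [4, [0, 0, -0.5], [0, 0, 0]], [4, [0, 0, -0.5], [0, 0, 0]], [4, [0, 0, -0.5], [0, 0, 0]], [4, [0, 0, -0.34], [0, 0, 0]], [4, [0, 0, 0], [0, 0, 0]], [4, [0, 0, 0], [0, 0, 0]], [4, [0, 0, 0], [0, 0, 0]]]'

```text
time_s: 9.23
ee_pos: [540.3, 170.2, 158.6]
ee_rot: [165.0, 0.1, -171.4]
force: [0.2, 0.7, -1.3]
gripper_width: 11.7
gripper_force: 30.0
```

```bash
python3 - <<'E'
from plan import *
s=state();print(s['time_s'],s['ee_pos'],s['ee_rot'],s['force'])
R0=Ro.from_euler('xyz',s['ee_rot'],degrees=True);p0=s['ee_pos']
for a in[(23.5,3,2),(23.5,3,-1)]:
    p,R=pose(*a);print(((p-p0)/25).round(3),((R*R0.inv()).as_rotvec(degrees=True)/4).round(3));p0,R0=p,R
a=grab_frame('scene');cv2.imwrite('pics/p2.png',cv2.resize(a[120:300,110:310],None,fx=3,fy=3,interpolation=cv2.INTER_CUBIC))
E
```

```text
9.2333 [540.33480918 170.2340435  158.61819315] [ 1.64985605e+02  8.37842359e-02 -1.71412082e+02] [ 0.16276301  0.6822261  -1.27021341]
[ 0.069 -0.612 -0.512] [2.094 0.338 0.005]
[ 0.    0.   -0.12] [0. 0. 0.]
```

View pics/p2.png

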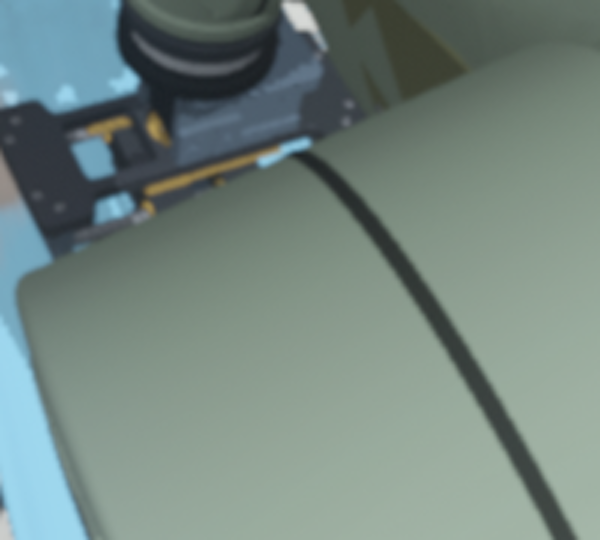

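The arm blocks this view, so I'll go on by force readings.

>>> move_arm --motion '[[4, [0.009, -0.077, -0.064], [0.262, 0.042, 0]], [4, [0.009, -0.077, -0.064], [0.262, 0.042, 0]], [4, [0.009, -0.077, -0.064], [0.262, 0.042, 0]], [4, [0.009, -0.077, -0.064], [0.262, 0.042, 0]], [4, [0.009, -0.077, -0.064], [0.262, 0.042, 0]], [4, [0.009, -0.077, -0.064], [0.262, 0.042, 0]], [4, [0.009, -0.077, -0.064], [0.262, 0.042, 0]], [4, [0.009, -0.077, -0.064], [0.262, 0.042, 0]], [4, [0, 0, 0], [0, 0, 0]], [4, [0, 0, 0], [0, 0, 0]]]'

```text
time_s: 10.12
ee_pos: [541.7, 154.4, 144.9]
ee_rot: [156.5, -0.1, -171.4]
force: [0.3, 0.3, -1.4]
gripper_width: 11.6
gripper_force: 30.0
```

>>> move_arm --motion '[[4, [0, 0, -0.03], [0, 0, 0]], [4, [0, 0, -0.03], [0, 0, 0]], [4, [0, 0, -0.03], [0, 0, 0]], [4, [0, 0, 0], [0, 0, 0]], [4, [0, 0, 0], [0, 0, 0]]]'

```text
time_s: 10.53
ee_pos: [541.8, 155.0, 143.7]
ee_rot: [156.5, -0.0, -171.4]
force: [-0.7, -3.0, 4.5]
gripper_width: 11.7
gripper_force: 30.0
```

>>> move_arm --motion '[[4, [0, 0, 0.05], [0, 0, 0]], [4, [0, 0, 0], [0, 0, 0]], [4, [0, 0, 0], [0, 0, 0]]]'

```text
time_s: 10.78
ee_pos: [541.5, 154.9, 143.8]
ee_rot: [156.5, -0.1, -171.4]
force: [0.2, 0.2, -0.4]
gripper_width: 11.8
gripper_force: 30.0
```

>>> move_arm --motion '[[4, [0, 0.04, 0], [0, 0, 0]], [4, [0, 0.04, 0], [0, 0, 0]], [4, [0, 0, 0], [0, 0, 0]], [4, [0, 0, 0], [0, 0, 0]]]'

```text
time_s: 11.12
ee_pos: [541.5, 156.9, 144.0]
ee_rot: [156.5, -0.1, -171.4]
force: [0.6, 0.5, -2.3]
gripper_width: 11.7
gripper_force: 30.0
```

>>> move_arm --motion '[[4, [0.005, -0.035, -0.02], [0.093, 0.014, 0]], [4, [0.005, -0.035, -0.02], [0.093, 0.014, 0]], [4, [0.005, -0.035, -0.02], [0.093, 0.014, 0]], [4, [0.005, -0.035, -0.03], [0.093, 0.014, 0]], [4, [0, 0, 0], [0, 0, 0]], [4, [0, 0, 0], [0, 0, 0]]]'

```text
time_s: 11.62
ee_pos: [542.1, 153.6, 142.2]
ee_rot: [154.9, -0.1, -171.4]
force: [0.3, 1.4, 1.8]
gripper_width: 12.0
gripper_force: 30.0
```

>>> move_arm --grip_force 5 --motion '[[4, [0, 0, 0], [0, 0, 0]], [13, [0, 0, 0], [0, 0, 0]], [14, [0, 0, 0], [0, 0, 0]], [16, [0, 0, 0], [0, 0, 0]], [18, [0, 0, 0], [0, 0, 0]], [22, [0, 0, 0], [0, 0, 0]], [28, [0, 0, 0], [0, 0, 0]], [36, [0, 0, 0], [0, 0, 0]], [40, [0, 0, 0], [0, 0, 0]], [40, [0, 0, 0], [0, 0, 0]], [40, [0, 0, 0], [0, 0, 0]]]'

```text
time_s: 12.53
ee_pos: [542.2, 153.3, 141.9]
ee_rot: [155.0, -0.1, -171.4]
force: [-0.0, 0.0, 0.4]
gripper_width: 39.9
gripper_force: 0.0
```

>>> move_arm --motion '[[40, [0.013, -0.084, 0.18], [0, 0, 0]], [40, [0.025, -0.167, 0.363], [0, 0, 0]], [40, [0.025, -0.167, 0.363], [0, 0, 0]], [40, [0.025, -0.167, 0.363], [0, 0, 0]], [40, [0.025, -0.167, 0.363], [0, 0, 0]], [40, [0.025, -0.167, 0.363], [0, 0, 0]], [40, [0.025, -0.167, 0.363], [0, 0, 0]], [40, [0.025, -0.167, 0.363], [0, 0, 0]], [40, [0, 0, 0.8], [-0.7, -0.1, 0]], [40, [0, 0, 0.8], [-0.7, -0.1, 0]], [40, [0, 0.4, 0.5], [-0.7, -0.1, 0]], [40, [-0.4, 0.8, 0.2], [-0.7, -0.1, 0]], [40, [-0.4, 0.8, 0], [-0.7, -0.1, 0]], [40, [-0.6, 0.8, 0], [-0.7, -0.1, 0]], [40, [-0.6, 0.8, 0], [-0.7, -0.1, 0]], [40, [-0.6, 0.8, 0], [0, 0, 0]], [40, [-0.6, 0.8, 0], [0, 0, 0]], [40, [-0.6, 0.8, 0], [0, 0, 0]], [40, [-0.6, 0.8, 0], [0, 0, 0]], [40, [-0.6, 0.8, 0], [0, 0, 0]]]'

```text
time_s: 14.2
ee_pos: [421.0, 312.7, 268.1]
ee_rot: [174.8, -0.2, -171.5]
force: [0.5, 0.6, 0.5]
gripper_width: 40.1
gripper_force: 0.0
```

>>> move_arm --motion '[[40, [-0.6, 0.8, 0], [0, 0, 0]], [40, [-0.6, 0.8, 0], [0, 0, 0]], [40, [-0.6, 0.8, 0], [0, 0, 0]], [40, [-0.6, 0.8, 0], [0, 0, 0]], [40, [-0.6, 0.8, 0], [0, 0, 0]], [40, [0, 0, 0], [0, 0, 0]], [40, [0, 0, 0], [0, 0, 0]], [40, [0, 0, 0], [0, 0, 0]]]'

```text
time_s: 14.87
ee_pos: [347.1, 411.5, 267.7]
ee_rot: [174.8, -0.2, -171.4]
force: [-0.1, -0.1, -0.7]
gripper_width: 40.3
gripper_force: 0.0
```

```bash
python3 - <<'E'
from plan import *
a=grab_frame('scene');b=grab_frame('top')
A=cv2.resize(a[90:290,110:350],None,fx=1.6,fy=1.6);B=cv2.resize(b[120:245,160:345],None,fx=2.2,fy=2.2,interpolation=2)
im=np.zeros((320,800,3),np.uint8);im[:A.shape[0],:A.shape[1]]=A;im[:B.shape[0],A.shape[1]+4:A.shape[1]+4+B.shape[1]]=B;print(A.shape,B.shape)
cv2.imwrite('pics/f.png',im)
Z=Ro.from_euler('z',psi,degrees=True);C=cam('scene');T=cam('top')
r=np.radians(26.2);F=np.array([0,26-6*np.cos(r),8+6*np.sin(r)])
for x in(-30,30):
  for y in(-6,6):
    q=F+np.array([x,y*np.cos(r)-180*np.sin(r),y*np.sin(r)+180*np.cos(r)]);X=O+Z.apply(q)
    f=F+np.array([x,y*np.cos(r),y*np.sin(r)]);G=O+Z.apply(f)
    print(x,y,'top',(proj(C,X)-[110,90])*1.6,(proj(T,X)-[160,120])*2.2+[388,0],'foot',(proj(C,G)-[110,90])*1.6,(proj(T,G)-[160,120])*2.2+[388,0])
E
```

```text
(320, 384, 3) (275, 407, 3)
-30 -6 top [132.32 184.8 ] [514.28 176.22] foot [ 89.6  273.92] [462.36 213.18]
-30 6 top [122.4  187.04] [502.18 177.32] foot [ 80.64 276.64] [452.02 214.28]
30 -6 top [108.16 142.08] [504.6  114.62] foot [ 69.76 234.4 ] [455.1  161.92]
30 6 top [ 98.4  143.84] [492.72 115.28] foot [ 60.96 236.8 ] [444.98 162.58]
```

View pics/f.png

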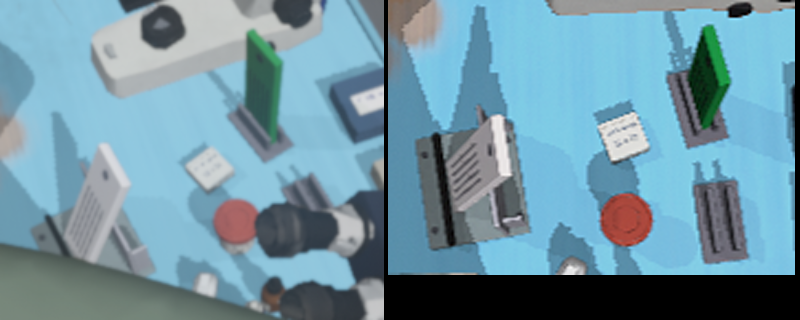

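The white board leans on the panel with its foot at the lip: top edge at (495–512,117–180), foot near (452,210) in the top crop, as predicted. Green stands untouched, and the arm is clear.

```bash
python3 -c "
from workcell import *
print(job_done())"
```

```text
the job is handed in; nothing more can be done
None
```

The white board leans on the draining stand, its foot close behind the lip and its upper part against the middle of the panel. The green board is untouched in its holder, and the job was handed in at about 15 s.

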